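# Turn the cutting board on the shelf riser groove side up

## Robot

A 6-joint arm with a two-finger parallel gripper is mounted at the origin on the work surface; the furniture and walls round the work are solid. World frame = base frame: x ahead of the robot, y to its left, z up, the work surface at z = 0. Lengths are in m, angles in rad, forces in N, time in s.
With the tool pointing down it reaches from about 0.375 to 0.925 m from the base axis. Payload 5.7 kg.
Tool frame: the origin (TCP) lies midway between the tips of the shut fingers; the grasp point (between the pads) lies 19 mm behind it; z points along the fingers, y is the line along which they close (so a half turn about z gives the same grasp; the last joint's range is limited). The gripper opens to 88 mm and grips with 3 to 60 N. Pads are 20 mm wide; open, the fingers measure 115 mm over their backs; the gripper's body (75 mm by 178 mm) begins 61 mm behind the grasp point.
Start: joints at [-1.284, 0.359, 1.51, -0, 1.272, -0.115], TCP at [0.235, -0.552, 0.223] pointing down, gripper open.
Joint ranges: [-2.97, 2.97], [-1.01, 2.36], [0.21, 2.38], [-0.96, 4.11], [0.2, 2.71], [-2.98, 2.98]. Speed limits (rad/s): [2.39, 2.39, 3.14, 3.14, 3.14, 3.14].

## Interface

Orientations are given as a unit quaternion [x, y, z, w].
In Python, from bench import move_ptp, servo_line, goto_joints, move_gripper, sleep, inverse_kinematics, capture, PlanningError, close_job, spot_in, silhouettes, current_clock, current_joint_pos, current_qvel, current_joint_torque, current_position, current_orientation, current_force, current_torque, current_finger_gap, current_grip_force gives the robot as it stands. Calls block until the motion is done:
- move_ptp(position, orientation): joint-space move of the TCP to a pose.
- servo_line(position, orientation=None, rate=0.15, contact_N=None): straight line of the TCP; orientation=None keeps the orientation; rate is the mean speed in m/s. With contact_N (N) it stops when the force on the tool has changed by that much, and returns True; else False.
- goto_joints(angles): joint-space move.
- move_gripper(opening): finger opening in m; the grip force is fixed at half the most; returns when the fingers have stopped.
- sleep(seconds).
- inverse_kinematics(position, orientation): joint angles nearest the present ones, or None.
- capture(name): name is "scene" or "top"; returns a dict with "image" (420x560x3 uint8, blue, green, red), "range_z" (420x560 float32, m along the optical axis (not along the pixel's ray), 0 where there is no reading), "intrinsics" (3x3 intrinsics, pixels), "R" (3x3) and "t" (3): a world point X has camera coordinates R X + t. Camera axes: x right, y down, z forward; pixel columns grow to the right and rows downward; lengths in m; the calibration is good to about 2 mm. A picture is of the moment at which its call begins.
A pose or a line that the arm cannot do raises PlanningError and nothing moves.
- close_job(): hands the job in; it is judged then, once.
Trained networks look in the newest picture that a camera, given by its name, has taken for a name from the list of things; names that differ only in an ending like _2 or _b are one class to them, and where a whole thing is asked for, a point or a joint stands for the part that bears it (a point fixed in the world has none). Each returns a list of dicts, best first, with "conf" (0 to 1); they miss things now and then, are a little off and sometimes report something else, mostly with a low value. They report only what shows in the picture. A call takes as long as a camera call. They do not tell look-alikes from the thing itself.
- spot_in(camera, query): "xy" ([column, row] in pixels, amid what is visible of it).
- silhouettes(camera, query): "region" (420x560 bool, what is visible of it) and "xy" ([column, row] in pixels, amid what is visible of it).
Readings, each from a call of its own:
- current_clock(): time.
- current_joint_pos(): joint angles.
- current_qvel(): joint speeds.
- current_joint_torque(): joint torques, N m.
- current_position(): TCP position.
- current_orientation(): TCP orientation.
- current_force(): force on the tool from outside, world axes, zero at the start.
- current_torque(): the same for the moment, N m.
- current_finger_gap(): finger opening in m.
- current_grip_force(): force on a finger pad.
Only numpy, scipy, OpenCV 4.12 (cv2) and the standard library are available. Lean on these libraries where they do the work, as an engineer would, in place of code of your own. Each camera call takes 0.05 s, during which the arm holds its last target. There are 200 camera calls.

## Task

The small wooden cutting board lies plain side up on the white shelf riser: take the salt shaker off it and stand it upright on the worktop, then slide the board out past a free edge of the riser so that you can get under it, and turn it over. Lay it down gently, without letting it slap down, so that it ends groove side up, wholly on the riser and square to it. Leave everything else where it stands.

Things in the scene. Friction and masses are not known exactly. Their poses are not given: they have to be found in the camera images.
- riser: white steel shelf riser, fixed to the worktop, 220 (own x) x 200 (own y) mm, 80 mm high: an 8 mm thick flat top on low wire legs. Origin on the worktop under its centre. Its sides at own +y and -y are open; one has the tall flask beside it, the other is free (only the teaspoon lies there)
- riser_top (a point): centre of the riser's upper face, 80 mm above the worktop
- board: flat wooden board, 170 (own x) x 150 (own y) x 14 mm thick, about 0.3 kg; at the start it lies flat within the riser's top, within 15 mm of its centre and 0.12 rad of its yaw. Origin at its middle (7 mm from either face). Own +z points out of the plain face (upward at the start), own -z out of the face with the juice groove round its border
- shaker: glass salt shaker with a metal top, 44 mm across, 90 mm tall, upright on the board; origin at the centre of its underside
- flask: tall white flask, 90 mm across, 248 mm tall, beside one own-y side of the riser; origin at the centre of its underside; leave alone
- spoon: teaspoon lying flat on the worktop beside the other own-y side of the riser, 130 x 26 x 11 mm, long along its own x; origin at its middle, underneath; leave alone
- tin: small food tin, 57 mm across, 72 mm tall, close beside the far right corner of the riser; origin at the centre of its underside; leave alone
- mill: dark wooden pepper mill, 58 mm across, 170 mm tall, on the left; origin at the centre of its underside; leave alone
- jar: honey jar, 65 mm across, 86 mm tall, on the right; origin at the centre of its underside; leave alone
Things that resemble listed ones, but are neither listed nor needed, are in the scene too. There is more than one size of the board; the one meant has the size given above.

How it is judged:
On the way, in this order (a step that is already met when the one before it is completed fails the run):
1. the salt shaker stands upright on the worktop, let go (angle between shaker's own z axis and vertical below 0.15 rad and height (world z) of shaker between -0.01 and 0.01 m and contact force between shaker and the fingers below 0.1 N and linear speed of shaker below 0.03 m/s), for 0.2 s.
2. the board, still flat and plain side up on the riser, sticks out at least about 20 mm past one of its edges (angle between board's own z axis and vertical below 0.15 rad and height (world z) of board between 0.08 and 0.095 m and (y of board in the frame of riser above 0.045 m or y of board in the frame of riser below -0.045 m or x of board in the frame of riser above 0.045 m or x of board in the frame of riser below -0.045 m)), for 0.2 s.
At the end, for the whole second after the job is handed in: The board lies flat, groove face up (within 0.1 rad), on the riser's top, its centre within 30 mm of the top's centre along each riser axis and its sides within 0.3 rad of the riser's; the shaker stands upright (0.15 rad) on the worktop; both at rest and let go (angle between board's own z axis and vertical above 3.04 rad and height (world z) of board between 0.081 and 0.093 m and x of board in the frame of riser between -0.03 and 0.03 m and y of board in the frame of riser between -0.03 and 0.03 m and angle between the x axis of board and the x axis of riser, either way round below 0.3 rad and linear speed of each of board, shaker below 0.02 m/s and angle between shaker's own z axis and vertical below 0.15 rad and height (world z) of shaker between -0.01 and 0.01 m); the robot touches nothing.
It fails at once if the board is let fall or slaps down (turns faster than 8 rad/s) (angular speed of board above 8 rad/s).
It fails at once if the salt shaker is tipped by more than 0.6 rad (angle between shaker's own z axis and vertical above 0.6 rad).
It fails at once if one of the other things is moved more than 30 mm or knocked over (distance of any of flask, spoon, tin, mill, jar from where it was at the start of the episode above 0.03 m or angle between any of flask, spoon, tin, mill, jar's own z axis and vertical above 0.5 rad).
It also fails if it takes over 72 s, if anything falls off the work surface, if the arm or the gripper's body presses on something with over 40 N, if the wrist force passes 120 N, or if a joint passes its speed limit or range.

## Working session

There is one attempt and no reset: what is moved stays moved. The work goes in short steps, each a Python script; the robot and the scene stay as the last script left them, time stands still between calls to the robot, and variables do not carry over. Pictures are saved under pics/ and viewed, at most 10 in all, crops included, and the job is handed in when it is done.

```bash
mkdir -p pics; ls; cat > h.py <<'E'
import numpy as np, cv2
from bench import *
from scipy.spatial.transform import Rotation as Ro
def pts(c, mask=None):
    z=c["range_z"]; v,u=np.nonzero((z>0) if mask is None else (mask&(z>0)))
    K=c["intrinsics"]; d=z[v,u]
    P=np.stack([(u-K[0,2])/K[0,0]*d,(v-K[1,2])/K[1,1]*d,d],1)
    return (P-c["t"])@c["R"]
E
python3 - <<'E'
from h import *
for n in ("scene","top"):
    c=capture(n); cv2.imwrite(f"pics/{n}0.png",c["image"])
    print(n,"cam at",np.round(-c["R"].T@c["t"],3))
    for q in ("riser","board","shaker","flask","spoon","tin","mill","jar"):
        for s in silhouettes(n,q)[:3]:
            P=pts(c,s["region"])
            if len(P)<5: continue
            print(q,round(s["conf"],2),np.round(s["xy"]),"med",np.round(np.median(P,0),3),"lo",np.round(np.percentile(P,3,axis=0),3),"hi",np.round(np.percentile(P,97,axis=0),3))
print(current_clock())
E
```

```text
pics
scene cam at [ 1.076 -0.096  1.271]
riser 0.81 [275. 261.] med [ 0.572 -0.025  0.079] lo [ 0.42  -0.106 -0.   ] hi [0.645 0.104 0.085]
board 0.81 [353. 162.] med [0.279 0.219 0.009] lo [0.214 0.166 0.002] hi [0.338 0.273 0.014]
board 0.64 [171. 152.] med [ 0.203 -0.313  0.017] lo [ 0.092 -0.42   0.011] hi [ 0.307 -0.194  0.023]
board 0.63 [290. 229.] med [ 0.535 -0.001  0.093] lo [ 0.455 -0.073  0.085] hi [0.624 0.081 0.098]
shaker 0.73 [303. 246.] med [0.609 0.028 0.157] lo [0.591 0.013 0.108] hi [0.617 0.044 0.184]
flask 0.75 [198. 203.] med [ 0.482 -0.223  0.204] lo [ 0.417 -0.266  0.005] hi [ 0.497 -0.185  0.244]
spoon 0.49 [372. 256.] med [0.595 0.236 0.004] lo [ 0.51   0.221 -0.004] hi [0.627 0.252 0.012]
tin 0.82 [226. 262.] med [ 0.598 -0.16   0.066] lo [ 0.561 -0.186  0.001] hi [ 0.615 -0.135  0.074]
mill 0.7 [431. 216.] med [0.525 0.376 0.091] lo [0.498 0.36  0.008] hi [0.538 0.403 0.159]
jar 0.76 [122. 242.] med [ 0.52  -0.44   0.082] lo [ 0.482 -0.472  0.005] hi [ 0.54  -0.415  0.089]
top cam at [ 0.326 -0.023  1.382]
riser 0.84 [270. 204.] med [ 0.492 -0.009  0.08 ]
[... 327 characters left out ...]
0.23   0.023]
shaker 0.57 [254. 165.] med [0.585 0.03  0.172] lo [0.573 0.015 0.125] hi [0.603 0.047 0.183]
flask 0.85 [341. 206.] med [ 0.443 -0.217  0.235] lo [ 0.408 -0.262  0.059] hi [ 0.485 -0.183  0.247]
spoon 0.49 [206. 165.] med [0.596 0.237 0.004] lo [ 0.509  0.221 -0.003] hi [0.623 0.253 0.012]
tin 0.7 [314. 172.] med [ 0.577 -0.159  0.068] lo [ 0.555 -0.184  0.018] hi [ 0.604 -0.134  0.074]
mill 0.68 [156. 191.] med [0.504 0.376 0.117] lo [0.482 0.36  0.001] hi [0.534 0.408 0.161]
jar 0.89 [400. 192.] med [ 0.497 -0.436  0.083] lo [ 0.471 -0.472  0.008] hi [ 0.528 -0.414  0.09 ]
jar 0.17 [339. 205.] med [ 0.443 -0.215  0.235] lo [ 0.408 -0.26   0.083] hi [ 0.485 -0.183  0.247]
0.9
```

View pics/scene0.png

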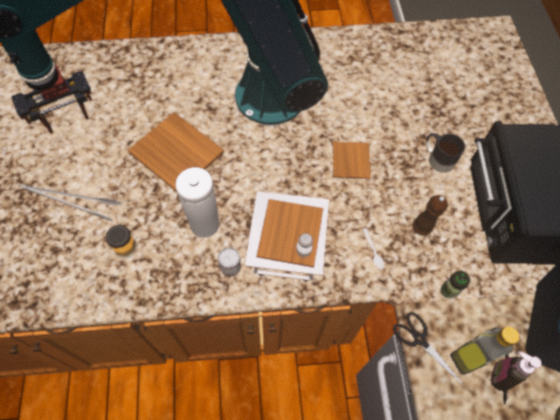

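View pics/top0.png

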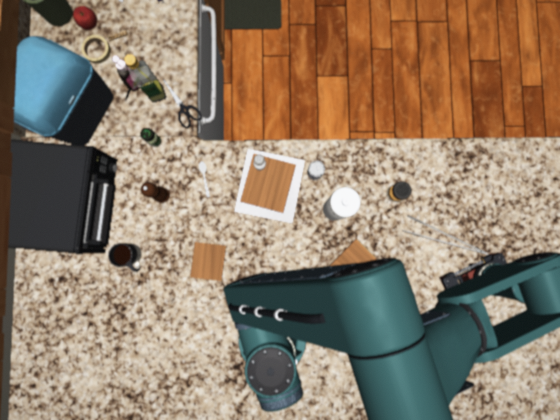

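```bash
python3 - <<'E'
from h import *
A=[pts(capture(n)) for n in ("scene","top")]
P=np.vstack(A)
box=(abs(P[:,0]-.53)<.2)&(abs(P[:,1])<.135)
def rect(Q):
    (cx,cy),(w,h),a=cv2.minAreaRect((Q[:,:2]*1000).astype(np.float32)); return np.round([cx,cy,w,h,a],1)
for i,Pi in enumerate(A+[P]):
    b=(abs(Pi[:,0]-.53)<.2)&(abs(Pi[:,1])<.135)
    R=Pi[b&(abs(Pi[:,2]-.080)<.004)]; B=Pi[b&(abs(Pi[:,2]-.094)<.004)]
    print(i,"riser",rect(R),"board",rect(B),np.median(R[:,2]),np.median(B[:,2]))
    S=Pi[b&(Pi[:,2]>.16)&(Pi[:,2]<.2)]
    c,r=cv2.minEnclosingCircle((S[:,:2]*1000).astype(np.float32)); print("shaker",c,r,S[:,2].max())
print(current_orientation(), current_finger_gap())
E
```

```text
0 riser [527.9  -8.5 216.9 221.3  77.7] board [537.3   4.6 149.7 171.3  74.5] 0.07968093802707713 0.09352231034787735
shaker (598.6700439453125, 31.458585739135742) 17.36522102355957 0.18541424875792628
1 riser [525.4   0.9 199.9 220.1  77.7] board [532.8   5.9 150.  170.4  74.3] 0.07999278945707292 0.09386576460902789
shaker (594.612060546875, 32.11365509033203) 17.076074600219727 0.18790974126664456
2 riser [526.   -8.  216.6 225.2  77.5] board [535.3   5.1 150.  175.6  74.5] 0.07978902960641279 0.09366350829577827
shaker (596.7835693359375, 31.879844665527344) 19.209890365600586 0.18790974126664456
[ 9.79885987e-01  1.99558133e-01 -1.65715696e-05 -6.46933738e-05] 0.08778606600152952
```

The scene view shows the riser at (290,232), with the board on it and the shaker at (303,246). The flask is at (198,203), the tin at (229,262) and the spoon at (372,250). The two other boards, at (175,152) and (352,160), are different sizes. The top view agrees. Riser +y (world left) is the free side. Next I check reachability for a side grasp.

```bash
cat >> h.py <<'E'
C=np.array([.527,.0005]); yaw=np.deg2rad(-12.3)
rx=np.array([np.cos(yaw),np.sin(yaw),0]); ry=np.array([-np.sin(yaw),np.cos(yaw),0]); Z=np.array([0,0,1.])
def W(x,y,z): return np.array([C[0],C[1],0])+rx*x+ry*y+Z*z
def down(a):  # tool down, closing line at world yaw a
    y=np.array([np.cos(a),np.sin(a),0]); z=-Z; return Ro.from_matrix(np.stack([np.cross(y,z),y,z],1)).as_quat()
def side(th,az=0,flip=1):  # tool pointing riser -y (turned by az), pitched down by th, closing line vertical-ish
    h=Ro.from_rotvec([0,0,az]).apply(-ry); z=h*np.cos(th)-Z*np.sin(th)
    y=flip*(h*np.sin(th)+Z*np.cos(th)); return Ro.from_matrix(np.stack([np.cross(y,z),y,z],1)).as_quat()
E
python3 - <<'E'
from h import *
d=np.deg2rad
for az in (-40,-20,0,20,40):
  for th in (8,15,25,60,90):
    for f in (1,-1):
        q=inverse_kinematics(W(0,.115,.085 if th<30 else .35),side(d(th),d(az),f)); print(az,th,f,None if q is None else np.round(q,2))
for a in (-60,-30,0,30,60,63,90): 
    print(a,[None if q is None else np.round(q,2) for q in (inverse_kinematics([.597,.032,.13],down(d(a))),inverse_kinematics([.6,-.3,.04],down(d(a))))])
E
```

```text
-40 8 1 [ 0.31  1.28  0.78 -0.54  2.43  2.66]
-40 8 -1 [ 0.31  1.28  0.78 -0.54  2.43 -0.48]
-40 15 1 [ 0.31  1.21  0.84 -0.48  2.33  2.71]
-40 15 -1 [ 0.31  1.21  0.84 -0.48  2.33 -0.44]
-40 25 1 [ 0.3   1.11  0.93 -0.4   2.18  2.75]
-40 25 -1 [ 0.3   1.11  0.93 -0.4   2.18 -0.39]
-40 60 1 [ 0.22  0.52  1.06 -0.24  2.03  2.65]
-40 60 -1 [ 0.22  0.52  1.06 -0.24  2.03 -0.49]
-40 90 1 [ 0.08  0.22  1.4  -0.    1.52  2.56]
-40 90 -1 [ 0.08  0.22  1.4  -0.    1.52 -0.58]
-20 8 1 [ 0.44  1.22  0.96 -0.73  2.22  2.55]
-20 8 -1 [ 0.44  1.22  0.96 -0.73  2.22 -0.59]
-20 15 1 [ 0.44  1.15  1.01 -0.67  2.14  2.58]
-20 15 -1 [ 0.44  1.15  1.01 -0.67  2.14 -0.56]
-20 25 1 [ 0.42  1.05  1.08 -0.58  2.    2.6 ]
-20 25 -1 [ 0.42  1.05  1.08 -0.58  2.   -0.54]
-20 60 1 [ 0.3   0.47  1.14 -0.35  1.92  2.38]
-20 60 -1 [ 0.3   0.47  1.14 -0.35  1.92 -0.76]
-20 90 1 [ 0.08  0.22  1.4  -0.    1.52  2.21]
-20 90 -1 [ 0.08  0.22  1.4  -0.    1.52 -0.93]
0 8 1 [ 0.56  1.14  1.19 -0.88  1.99  2.55]
0 8 -1 [ 0.56  1.14  1.19 -0.88  1.99 -0.6 ]
0 15 1 [ 0.56  1.07  1.23 -0.82  1.9   2.54]
0 15 -1 [ 0.56  1.07
[... 937 characters left out ...]
.07,  0.99]), array([-0.57,  0.65,  1.51, -0.  ,  0.99,  0.48])]
-30 [array([-0.06,  0.45,  1.62, -0.  ,  1.07,  0.46]), array([-0.57,  0.65,  1.51, -0.  ,  0.99, -0.04])]
0 [array([-0.06,  0.45,  1.62, -0.  ,  1.07, -0.06]), array([-0.57,  0.65,  1.51, -0.  ,  0.99, -0.57])]
30 [array([-0.06,  0.45,  1.62, -0.  ,  1.07, -0.59]), array([-0.57,  0.65,  1.51, -0.  ,  0.99, -1.09])]
60 [array([-0.06,  0.45,  1.62, -0.  ,  1.07, -1.11]), array([-0.57,  0.65,  1.51, -0.  ,  0.99, -1.61])]
63 [array([-0.06,  0.45,  1.62, -0.  ,  1.07, -1.16]), array([-0.57,  0.65,  1.51, -0.  ,  0.99, -1.67])]
90 [array([-0.06,  0.45,  1.62, -0.  ,  1.07, -1.63]), array([-0.57,  0.65,  1.51, -0.  ,  0.99, -2.14])]
```

```bash
python3 - <<'E'
from h import *
q=down(np.deg2rad(63)); S=[.597,.032]
servo_line([.30,-.5,.42],rate=.3)
move_ptp([*S,.40],q); servo_line([*S,.24],rate=.3); servo_line([*S,.132],rate=.12)
print(move_gripper(.02),current_finger_gap(),current_grip_force())
z=current_position()[2]
servo_line([*S,z+.06],rate=.12); print(current_finger_gap())
servo_line([.6,-.30,z+.06],rate=.2)
servo_line([.6,-.30,z-.080],rate=.15)
print(servo_line([.6,-.30,z-.105],rate=.03,contact_N=3),current_position(),z)
move_gripper(.085); servo_line([.6,-.30,.25],rate=.2)
c=capture("top"); P=pts(c); m=(abs(P[:,0]-.6)<.05)&(abs(P[:,1]+.3)<.05)&(P[:,2]>.03)&(P[:,2]<.12)
print(P[m].min(0),P[m].max(0)); c=capture("scene"); cv2.imwrite("pics/s1.png",c["image"]); print(current_clock())
E
```

```text
False 0.038160274186433314 29.66336896381108
0.03863161798166361
True [ 0.60022511 -0.29972043  0.03766505] 0.13196777959590625
[ 0.59767729 -0.3161177   0.07649748] [ 0.60733312 -0.30360985  0.08853798]
12.8917
```

View pics/s1.png

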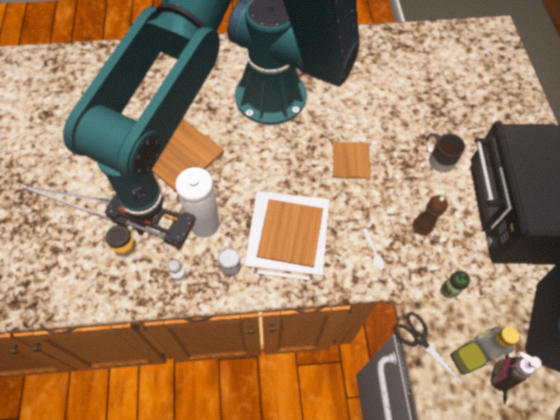

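The shaker stands at (177,269) and the board is clear. Now the push toward riser +y.

```bash
cat >> h.py <<'E'
def rect(Q):
    (cx,cy),(w,h),a=cv2.minAreaRect((Q[:,:2]*1000).astype(np.float32)); return np.round([cx,cy,w,h,a],1)
def board(zc=.094):
    for n in ("scene","top"):
        c=capture(n); P=pts(c); v=P[:,:2]-C; lx=v@rx[:2]; ly=v@ry[:2]
        B=P[(abs(lx)<.13)&(ly>-.115)&(ly<.2)&(abs(P[:,2]-zc)<.004)]
        if len(B)<50: print(n,"none"); continue
        r=rect(B); d=np.array([r[0],r[1]])/1000-C
        print(n,r,"riser frame",np.round([d@rx[:2],d@ry[:2]],4),len(B))
    return c
E
python3 - <<'E'
from h import *
q=down(yaw-np.deg2rad(3))
servo_line([.6,-.30,.42],rate=.35)
move_ptp(W(.007,-.093,.36),q); move_gripper(.06)
servo_line(W(.007,-.093,.15),rate=.3); servo_line(W(.007,-.093,.0855),rate=.1)
f0=current_force()
servo_line(W(.007,-.013,.0855),rate=.05); print(current_force()-f0,current_position()-W(.007,-.013,.0855))
sleep(.3)
servo_line(W(.007,-.03,.0855),rate=.1); servo_line(W(.007,-.03,.36),rate=.3)
c=board(); print(current_clock())
E
```

```text
[-0.75119432 -3.43186115  3.39639636] [ 4.25560508e-05 -1.83714379e-05  2.06070823e-05]
scene [551.2  69.  149.6 171.9  74.8] riser frame [0.0091 0.0721] 3057
top [546.2  70.5 149.7 169.5  74.8] riser frame [0.0038 0.0725] 858
20.7333
```

```bash
python3 - <<'E'
from h import *
for n in ("scene","top"):
    P=pts(capture(n))
    for nm,x0,x1,y0,y1 in (("bottle",.59,.72,.33,.47),("mill",.46,.56,.33,.43),("oven",.4,.8,.45,.7),("spoon",.48,.65,.2,.28)):
        m=(P[:,0]>x0)&(P[:,0]<x1)&(P[:,1]>y0)&(P[:,1]<y1)&(P[:,2]>(.02 if nm!="spoon" else .004)); 
        if m.sum(): print(n,nm,np.round(np.percentile(P[m],[1,50,99],axis=0),3).tolist())
g=lambda y,z,th,az=-3,f=-1,x=.028:(inverse_kinematics(W(x,y,z)+.019*Ro.from_quat(side(np.deg2rad(th),np.deg2rad(az),f)).as_matrix()[:,2],side(np.deg2rad(th),np.deg2rad(az),f)))
for a in ((.20,.30,20),(.19,.14,20),(.124,.089,20),(.117,.131,20),(.117,.089,25),(.117,.089,30),(.1,.35,75)):
    q=g(*a); print(a,None if q is None else np.round(q,2))
E
```

```text
scene bottle [[0.686, 0.386, 0.024], [0.706, 0.396, 0.101], [0.72, 0.43, 0.108]]
scene mill [[0.493, 0.36, 0.023], [0.525, 0.377, 0.116], [0.539, 0.407, 0.169]]
scene oven [[0.404, 0.515, 0.023], [0.559, 0.587, 0.177], [0.79, 0.691, 0.207]]
scene spoon [[0.491, 0.203, 0.004], [0.581, 0.234, 0.006], [0.646, 0.273, 0.013]]
top bottle [[0.679, 0.387, 0.022], [0.694, 0.402, 0.1], [0.718, 0.43, 0.109]]
top mill [[0.482, 0.361, 0.022], [0.504, 0.376, 0.139], [0.532, 0.408, 0.17]]
top oven [[0.404, 0.521, 0.026], [0.602, 0.599, 0.205], [0.797, 0.697, 0.592]]
top spoon [[0.484, 0.205, 0.004], [0.576, 0.235, 0.006], [0.647, 0.277, 0.014]]
(0.2, 0.3, 20) [ 0.57  0.89  0.97 -0.88  2.18 -0.91]
(0.19, 0.14, 20) [ 0.56  1.04  1.04 -0.79  2.02 -0.71]
(0.124, 0.089, 20) [ 0.5   1.05  1.19 -0.79  1.87 -0.63]
(0.117, 0.131, 20) [ 0.49  0.99  1.21 -0.8   1.9  -0.67]
(0.117, 0.089, 25) [ 0.48  1.    1.23 -0.75  1.8  -0.64]
(0.117, 0.089, 30) [ 0.47  0.95  1.26 -0.71  1.73 -0.64]
(0.1, 0.35, 75) [ 0.19  0.33  1.31 -0.24  1.61 -1.11]
```

```bash
cat >> h.py <<'E'
d2r=np.deg2rad
def G(x,y,z,th,az=-3,f=-1):
    q=side(d2r(th),d2r(az),f); return W(x,y,z)+.019*Ro.from_quat(q).as_matrix()[:,2],q
E
python3 - <<'E'
from h import *
servo_line(W(.028,.10,.40),rate=.35)
move_ptp(*G(.028,.19,.32,50)); move_gripper(.05)
move_ptp(*G(.028,.19,.17,25)); f0=current_force()
print(servo_line(*G(.028,.19,.118,25),rate=.15,contact_N=15))
print(servo_line(*G(.028,.120,.088,25),rate=.08,contact_N=8),current_force()-f0,current_position(),G(.028,.120,.088,25)[0])
c=capture("scene"); cv2.imwrite("pics/s2.png",cv2.resize(c["image"][120:330,200:480],(800,600))); print(current_clock())
E
```

```text
False
False [-0.47618212 -1.88796379 -0.08585731] [0.57567101 0.09555913 0.08011264] [0.57537707 0.09517109 0.07997025]
25.1833
```

View pics/s2.png

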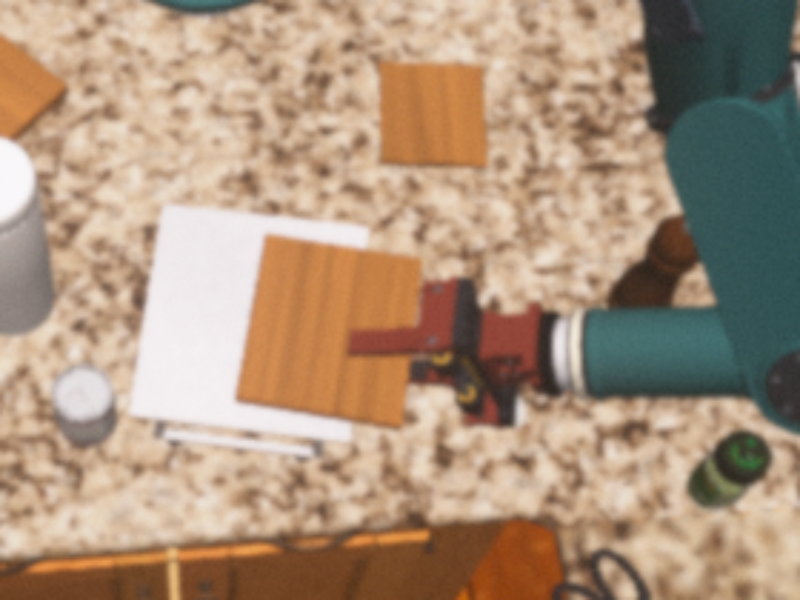

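The upper finger lies over the board's protruding edge (crop 350–420, 340), with the mill and bottle clear. Now I raise, close and lift.

```bash
python3 - <<'E'
from h import *
f0=current_force()
servo_line(*G(.028,.107,.139,25),rate=.05); print(current_force()-f0)
move_gripper(.03); move_gripper(0); print(current_finger_gap(),current_grip_force(),current_force()-f0)
servo_line(*G(.028,.115,.19,30),rate=.08); sleep(.3); print(current_finger_gap(),current_force()-f0)
c=capture("scene"); cv2.imwrite("pics/s3.png",cv2.resize(c["image"][120:330,200:480],(800,600)))
h=Ro.from_quat(side(d2r(30),d2r(-3),-1)).as_matrix()
P=pts(c); g=W(.028,.115,.19); L=(P-g)@h  # tool coords: z along the fingers, y closing
m=(L[:,2]>.025)&(L[:,2]<.16)&(abs(L[:,0])<.13)&(abs(L[:,1])<.04)
A=np.c_[L[m][:,[0,2]],np.ones(m.sum())]; s=np.linalg.lstsq(A,L[m,1],rcond=None)[0]; print(m.sum(),s,"rms",np.std(A@s-L[m,1]))
print("tool x,z rect",rect(L[m][:,[0,2]]),current_clock())
E
```

```text
[0.62873892 1.25629678 0.06352373]
0.014310799973179123 29.917074143886566 [ 0.65891329 -0.79385709  4.73393208]
0.014087250209304129 [ 0.04593502 -0.08951638 -2.28367979]
2405 [-0.02093261  0.13071374 -0.01431144] rms 0.008104869351395209
tool x,z rect [1.790e+01 9.260e+01 2.157e+02 1.348e+02 1.000e-01] 28.4583
```

View pics/s3.png

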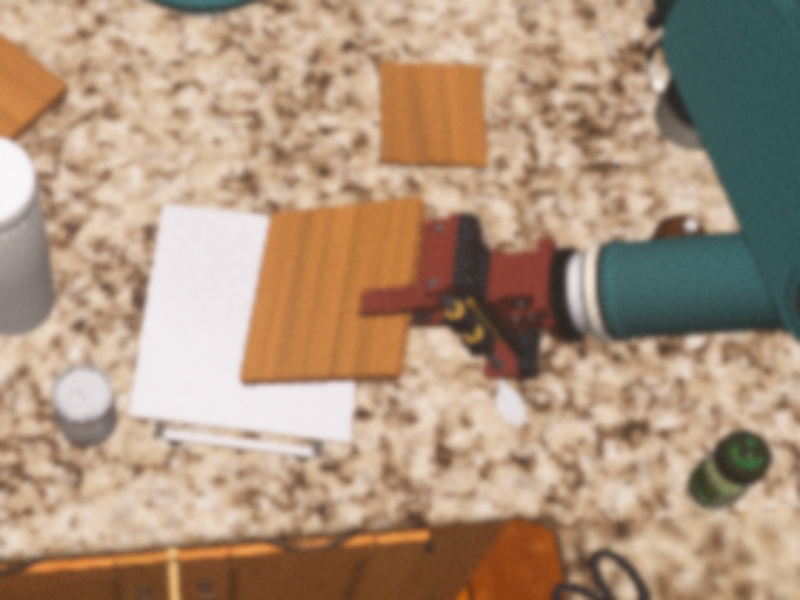

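The board is held: gap 14 mm, weight felt, aligned with the fingers. Now I lift it, let it hang, turn it over with joint 6, and bring it back above the riser.

```bash
python3 - <<'E'
from h import *
f0=current_force()
servo_line(*G(.02,.115,.33,30),rate=.2)
move_ptp(*G(.0,.11,.36,75)); print(current_finger_gap())
j=np.array(current_joint_pos()); j[5]+=np.pi; goto_joints(j)
move_ptp(*G(-.008,.105,.27,30,f=1)); print(np.round(current_joint_pos(),2),current_finger_gap())
servo_line(*G(-.008,.0998,.19,30,f=1),rate=.12); sleep(.2); print(current_force()-f0)
c=capture("scene"); cv2.imwrite("pics/s4.png",cv2.resize(c["image"][120:330,200:480],(800,600))); print(current_clock())
E
```

```text
0.01397110418292599
[ 0.49  0.7   1.3  -0.73  1.91  2.36] 0.013862902619281338
[ 0.08694297  0.00636614 -0.3709276 ]
34.1917
```

View pics/s4.png

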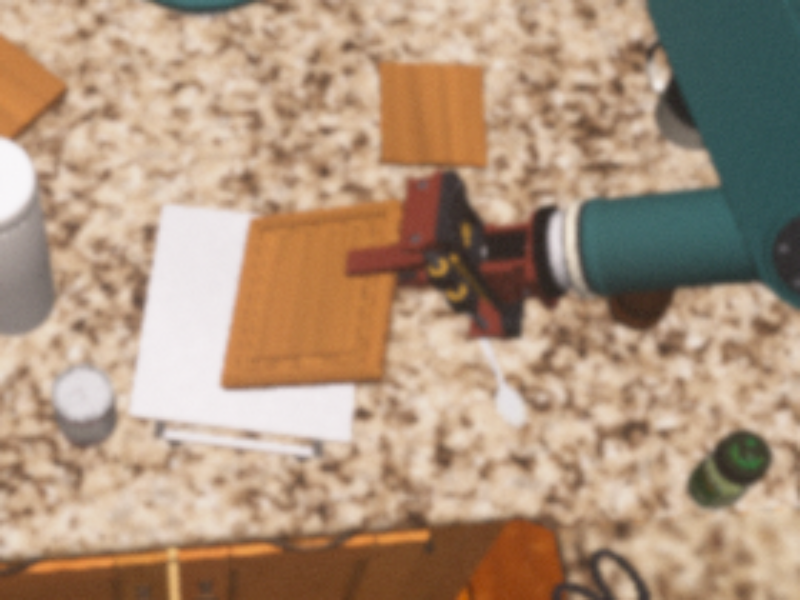

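Groove side is up and the board is still square in the grip. The mill, seen at (640,310), has calculated clearance. Now I lower the inner edge to contact and ease the board down on the lower finger.

```bash
python3 - <<'E'
from h import *
f0=current_force()
t=servo_line(*G(-.008,.0998,.138,30,f=1),rate=.03,contact_N=3)
q=side(d2r(30),d2r(-3),1); zt=Ro.from_quat(q).as_matrix()[:,2]
g=current_position()-.019*zt; print(t,g[2],current_force()-f0)
move_gripper(.025); move_gripper(.06)
servo_line(*G(-.008,.114,g[2]-.014,30,f=1),rate=.05)
print(servo_line(*G(-.008,.121,.088,30,f=1),rate=.05,contact_N=12),current_force()-f0)
sleep(.2)
c=board(); c=capture("scene"); cv2.imwrite("pics/s5.png",cv2.resize(c["image"][120:330,200:480],(800,600))); print(current_clock())
E
```

```text
True 0.15059387535920907 [2.39610792 2.4380869  7.35400246]
False [1.02792807 0.89274734 3.23495361]
scene [562.2  88.5 212.6 172.5  75.3] riser frame [0.0156 0.0935] 2604
top [557.3  87.9 209.8 170.   75. ] riser frame [0.011  0.0918] 1707
38.5417
```

View pics/s5.png

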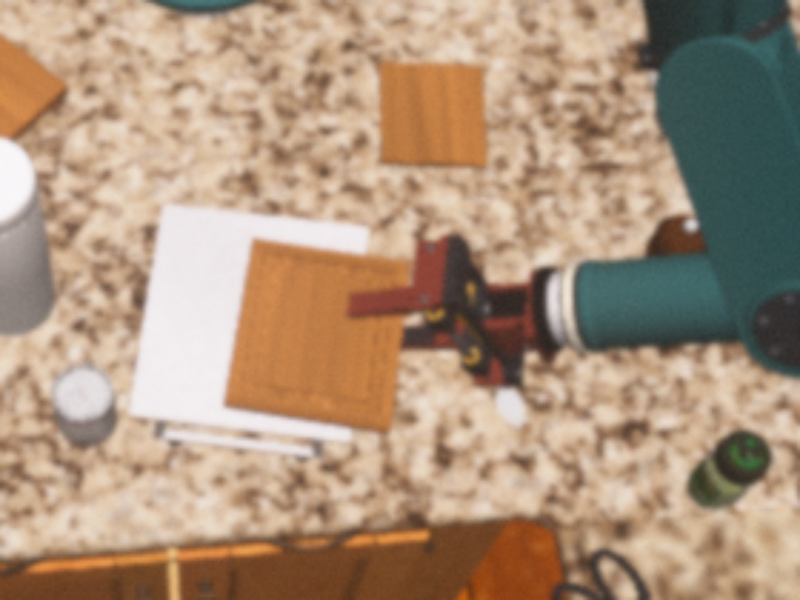

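The board lies flat, groove up, sticking out about 40 mm. I withdraw and push it home.

```bash
python3 - <<'E'
from h import *
servo_line(*G(-.008,.19,.118,30,f=1),rate=.12); print("clear of board")
servo_line(*G(.01,.19,.25,30,f=1),rate=.25)
c=board()
q=down(yaw)
a,b=[inverse_kinematics(W(.013,.165,.30),o) for o in (q,down(yaw+np.pi))]
j=np.array(current_joint_pos()); q=min([(abs(k-j).max(),i) for i,k in enumerate((a,b)) if k is not None])[1]; q=(down(yaw),down(yaw+np.pi))[q]
move_ptp(W(.013,.165,.30),q); servo_line(W(.013,.165,.15),rate=.3); servo_line(W(.013,.165,.0855),rate=.12)
servo_line(W(.013,.085,.0855),rate=.05); sleep(.3)
servo_line(W(.013,.11,.0855),rate=.1); servo_line(W(.013,.11,.36),rate=.3)
c=board(); c=capture("scene"); cv2.imwrite("pics/s6.png",c["image"])
P=pts(c); m=(abs(P[:,0]-.6)<.05)&(abs(P[:,1]+.3)<.05)&(P[:,2]>.02); print(P[m].max(0))
print(current_clock())
E
```

```text
clear of board
scene [554.4  58.  149.9 172.2  75.3] riser frame [0.0145 0.062 ] 2724
top [550.   59.1 149.8 170.5  75.4] riser frame [0.01   0.0622] 1765
scene [543.4  -5.5 150.  171.7  77.5] riser frame [ 0.0173 -0.0024] 2740
top [539.4  -4.6 149.7 170.4  77.3] riser frame [ 0.0132 -0.0023] 1775
[ 0.62148674 -0.27877787  0.09456357]
46.825
```

View pics/s6.png

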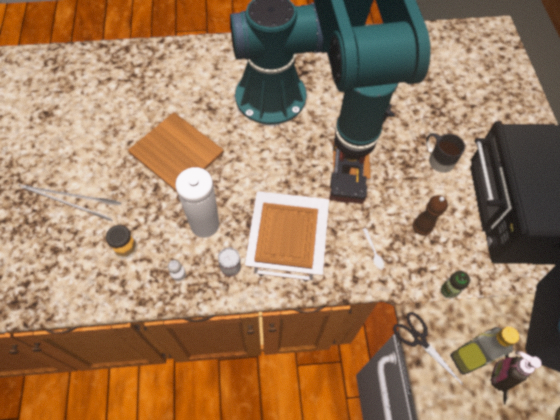

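The board lies groove up at (288,236), square and wholly on the riser: about 15 mm off centre in x and 2 mm in y. The shaker stands at (177,269), and nothing else has moved.

```bash
python3 -c "
from bench import *
print(close_job())"
```

```text
the job is handed in; nothing more can be done
None
```

The job is handed in at about 47 s of the 72 s allowed: the board lies groove side up, square and wholly on the riser, the salt shaker stands on the worktop, and the final picture shows nothing else moved (no verdict came back).

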